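# Probe the clay damp box and hold the gauge rod up for reading

### The job

Turn the red clamp knob on the blue damp box a quarter turn counter-clockwise, so that its yellow keeper swings clear of the brass guide tube. Then take the orange-handled gauge rod from its wooden rack, push it into the guide tube, without forcing it, until its brass collar stops against the tube's mouth, and draw it right out again. Finish while still holding the rod in the gripper, level and still, with its green tip about 10 cm above the middle of the white comparison tile and touching nothing; leave the other things on the table where they stand.

Things in the scene. Friction and masses are not known exactly. Their poses are not given: they have to be found in the camera images.
- damp_box: Blue steel box with a white lid, 200 x 180 mm, 133 mm high (small steel grip on the lid up to 145 mm), fixed to the bench. Origin: centre of its underside; +z up; its own -x face carries the guide tube; on that side, 168 mm from the centre in -x and 80 mm in -y, an upright post carries the keeper and knob.
- guide_tube: Brass tube fixed in the damp box, sloping 30 degrees down into it. Origin: centre of its mouth (140 mm from the box centre in the box's -x, 125 mm above the bench). Its +x axis runs along the bore the way the rod goes in (30 degrees downward), its y axis is level. Mouth: funnel, rim 34 mm outside, about 26 mm inside, narrowing over 14 mm to a bore of 15 mm; 92 mm long, open at the inner end.
- keeper (a joint): Angle of the keeper in rad: 0 = the yellow blade lies straight across in front of the tube's mouth (pointing along the box's +y), grows counter-clockwise seen from above, stop at 1.55 (blade points along the box's -x, alongside the way in). At 1.2 and above the way in is clear. Stays where it is left; light friction, about 0.06 N m. The rod is blocked while it is closed.
- keeper_grip (a point): Centre of the red bar grip of the clamp knob, on the knob's upright axis, 183 mm above the bench. The bar is 46 mm long, 14 mm wide, 30 mm high (168 to 198 mm above the bench); its long side (this point's y axis) points along the yellow blade. Blade: 101 mm from the axis to its end, 6 mm thick, 116 to 156 mm above the bench.
- rack: Wooden rack fixed to the bench, base 200 x 60 x 8 mm, two saddles up to 60 mm high that carry the rod level with its axis 55 mm above the bench. Origin at the bench under the rod's collar face, +x towards the rod's tip, z up. The saddles stand at x = +48 mm (under the rod) and x = -102 mm (under the handle's end), each 14 mm long.
- rod: Moisture gauge rod, about 0.13 kg. Origin on its axis at the collar's stop face (the face towards the tip); +x along the axis to the tip. Steel rod 10 mm thick from x = 0 to 85 mm (green from 64 mm to 80 mm), brass collar 36 mm across from x = -8 to 0 mm, thin neck, then orange handle from x = -18 to -112 mm, 16 mm wide (y) and 20 mm high (z). It can be lifted straight up out of the rack.
- rod_tip (a point): The end of the rod, on its axis, 85 mm from the collar's stop face.
- rod_grip (a point): Place to grip, on the rod's axis 60 mm behind the collar's stop face, flat orange sides 16 mm apart (pinch along the rod's y); free from -95 to -20 mm.
- tile: White ceramic comparison tile with small colour patches, 80 x 80 x 8 mm, fixed on the bench. Origin: centre of its underside.
- mug: Bystander: blue mug, 76 mm across, 90 mm high. Origin at the centre of its underside.
- bowl: Bystander: white bowl, 110 mm across, 50 mm high. Origin at the centre of its underside.
- pot: Bystander: terracotta pot, 84 mm across, 85 mm high. Origin at the centre of its underside.
- jar: Bystander: glass jar, 70 mm across, 90 mm high. Origin at the centre of its underside.
- brush: Bystander: brush lying on the bench, 180 mm long, handle towards its own -x.
- weight: Bystander: brass weight, 50 mm across, 50 mm high. Origin at the centre of its underside.
- test_cup: Bystander: small plaster cup, 60 mm across, 50 mm high. Origin at the centre of its underside.
Not all that is in view belongs to the job. Leave any pink look-alike of the rod alone. Several things look just like the tile: the one meant starts nearest to the robot's base.

How it is judged:
By the outcome, as a careful person would: the job done as asked, in the order asked, and still so for the second after the job is handed in, while the arm keeps its last pose, push and grip.
It also fails if it takes over 69 s, if anything falls off the work surface, if the arm or the gripper's body presses on something with over 40 N, if the wrist force passes 120 N, or if a joint passes its speed limit or range.

### The arm

A 6-joint arm with a two-finger parallel gripper is mounted at the origin on the work surface. World frame = base frame: x ahead of the robot, y to its left, z up, the work surface at z = 0. Lengths are in mm, angles in rad, forces in N, time in s.
With the tool pointing down it reaches from about 425 to 925 mm from the base axis. Payload 12.5 kg.
Tool frame: the origin (TCP) lies on the front face of the gripper's body, between the roots of the fingers; the fingertips stand 73 mm ahead of it and the grasp point (between the pads) lies 54 mm ahead of it; y points along the fingers, x is the direction in which the jaws open and shut, and the axes are right-handed (so a half turn about y gives the same grasp; the last joint's range is limited). The gripper opens to 85 mm and grips with 20 to 120 N. Pads are 22 mm wide; open, the fingers measure 114 mm over their backs; the gripper's body (76 mm by 85 mm) begins 54 mm behind the grasp point. The pads swing forward as they close: fully open they stand 13 mm farther back than shut.
Start: joints at [1.151, 0.491, 1.559, -0, 1.092, -0.106], TCP at [192.902, 594.496, 303.927] pointing down, gripper open.
Joint ranges: [-3.1, 3.1], [-0.84, 2.19], [0.05, 2.79], [-1.13, 4.28], [0.06, 2.93], [-2.69, 2.69]. Speed limits (rad/s): [2.22, 2.22, 2.79, 3.14, 3.14, 3.14].

### API

Orientations are given as a unit quaternion [w, x, y, z].
In Python, from workcell import env gives the robot as it stands. The module is installed in compiled form; this text tells all that it offers.
- The arm moves only by the tool send_rows, never from a script. Its argument "moves" is a list of rows, each a list of 4 numbers: the shift along the world's x, y, z in mm, then the turn about the world's z in rad. A call has 1 to 8 rows; each row is the pose to reach, as a shift and turn from the pose measured when the call began; what a row does not reach only later rows make up. A row lasts 1/10 s, in which the tool goes at most 50 mm and 8.59 degrees, less where a joint would pass 70% of its speed; a pose out of reach is approached as far as the arm can. A call with a gripper value outside its range is refused whole. "hand" is the opening, from 0 (shut) to 1 (fully open), set as the call begins (left out, the last holds). The fingers move at their own pace and stop on an object; "newtons" is the grip in N (left out, the last holds). Time passes only in rows, so rows that repeat a pose let the fingers close. It gives the time, the measured TCP pose, the force and the opening at its end, in the units of the state.
- env.sense(): the state, without advancing time (a new reading comes with each control period).
- env.read_camera(name): name is "scene" or "side" or "wrist"; returns the picture (384x512x3 uint8, red, green, blue); there is no depth.
- env.camera_params(name): a dict with "fx", "fy", "cx", "cy" (pixels), "k1" (the pictures are not rectified: a ray, as slopes to the right and down, at radius r is drawn at 1 + k1 r^2 times it, then the intrinsics apply), "R" (3x3) and "t" (3): a world point X has camera coordinates R X + t. Camera axes: x right, y down, z forward; pixel columns grow to the right and rows downward; lengths in mm; the calibration is good to about 2 mm. A picture is of the moment at which its call begins: read the wrist's pose just before it. camera_params takes no time and is no camera call; for the wrist camera it gives the pose at the moment of the call.
- env.hand_in(): hands the job in, once; it reports no verdict.
The state is a dict: "t": time; "joint_pos": joint angles; "qvel": joint speeds; "tau": joint torques, N m; "ee_pos": TCP position; "orientation": TCP orientation; "wrist_force": force on the tool from outside, world axes, zero at the start; "torque": the same for the moment, N m; "opening": finger opening in mm.
Only numpy, scipy, OpenCV 4.12 (cv2) and the standard library are available. Lean on these libraries where they do the work, as an engineer would, in place of code of your own. Each camera call takes 0.05 s, during which the arm holds its last target.

## Working session

There is one attempt and no reset: what is moved stays moved. The work goes in short steps, Python scripts to look and compute and a tool call to move; the robot and the scene stay as the last step left them, time stands still between calls to the robot, and variables do not carry over. Pictures are saved under pics/ and viewed, and the job is handed in when it is done.

Besides the shell and the picture viewer there is one more tool, called as name(argument=value, ...) on one line, values as JSON. send_rows: Moves the arm, as the interface text tells. Its arguments: {"type":"object","properties":{"moves":{"type":"array"},"hand":{"type":"number"},"newtons":{"type":"number"}},"required":["moves"]}

```bash
mkdir -p pics
cat > h.py <<'E'
import numpy as np, cv2
from workcell import env
def cam(n):
    p=env.camera_params(n); return p
def snap(n,f):
    p=env.camera_params(n); im=env.read_camera(n); cv2.imwrite('pics/'+f+'.png',cv2.cvtColor(np.asarray(im),cv2.COLOR_RGB2BGR)); np.savez('pics/'+f+'.npz',im=im,**{k:np.array(v) for k,v in p.items()}); return im,p
def load(f):
    d=np.load('pics/'+f+'.npz'); return d['im'],{k:d[k] for k in d.files if k!='im'}
def ray(p,u,v):
    x=(u-p['cx'])/p['fx'];y=(v-p['cy'])/p['fy'];rd=np.hypot(x,y);r=rd
    for _ in range(30): r=rd/(1+p['k1']*r*r)
    s=r/rd if rd>0 else 1
    R=np.array(p['R']);t=np.array(p['t'])
    d=R.T@np.array([x*s,y*s,1]); return -R.T@t,d/np.linalg.norm(d)
def plane(p,u,v,z):
    c,d=ray(p,u,v); return c+d*(z-c[2])/d[2]
def tri(*a):
    A=np.zeros((3,3));b=np.zeros(3);L=[]
    for p,u,v in a:
        c,d=ray(p,u,v);M=np.eye(3)-np.outer(d,d);A+=M;b+=M@c;L.append((c,M))
    X=np.linalg.solve(A,b); return X,[np.linalg.norm(M@(X-c)) for c,M in L]
def proj(p,X):
    q=np.array(p['R'])@np.array(X)+np.array(p['t']);x,y=q[0]/q[2],q[1]/q[2];k=1+p['k1']*(x*x+y*y)
    return np.array([p['cx']+p['fx']*x*k,p['cy']+p['fy']*y*k])
E
python3 - <<'E'
from h import *
for n in['scene','side','wrist']:
    im,p=snap(n,n+'0'); print(n,p)
print(env.sense())
a=[cv2.imread(f'pics/{n}0.png') for n in['scene','side','wrist']]
E
```

```text
scene {'fx': 387.86396118214833, 'fy': 387.86396118214833, 'cx': 254.78052444392458, 'cy': 193.23973914195722, 'k1': 0.012224768053755003, 'R': array([[-0.85579924,  0.51690103, -0.02051797],
       [ 0.30215579,  0.46727869, -0.83087454],
       [-0.4198923 , -0.71726142, -0.55608138]]), 't': array([ 447.22600896,  -62.48016536, 1620.10959661])}
side {'fx': 499.4810388336259, 'fy': 499.4810388336259, 'cx': 258.64214983492286, 'cy': 185.81242628392673, 'k1': -0.10500315215964275, 'R': array([[ 0.85526643, -0.5180464 ,  0.01213534],
       [-0.34855631, -0.59246103, -0.72629087],
       [ 0.38344209,  0.61694235, -0.68728037]]), 't': array([-440.3644677 ,  322.19438276, 1310.41675217])}
wrist {'fx': 325.31966873791634, 'fy': 325.31966873791634, 'cx': 254.91476220232832, 'cy': 188.87199214155564, 'k1': 0.005028963615124742, 'R': array([[ 0.30907449,  0.95103542, -0.00214048],
       [ 0.89993638, -0.29173863,  0.32404179],
       [ 0.30755076, -0.10207935, -0.94604035]]), 't': array([-624.54995441,  -43.00447719,  381.9984238 ])}
{'t': 0.15, 'joint_pos': array([ 1.15141325e+00,  4.91394567e-01,  1.55931533e+00,  1.64053961e-05,
        1.09171406e+00, -1.05612096e-01]), 'qvel': array([-0.00012067, -0.00242104, -0.00046443,  0.00013401,  0.00030466,
       -0.00056129]), 'tau': array([ 1.45517195e-03, -6.18706369e+01, -2.61690706e+01, -1.17884306e-04,
        3.17532991e-03, -5.47197146e-05]), 'ee_pos': array([192.84281517, 594.38978286, 303.476421  ]), 'orientation': array([-0.57183991,  0.57212454,  0.41547859, -0.415993  ]), 'wrist_force': array([0.16898762, 0.53454999, 0.22443338]), 'torque': array([-0.00028242,  0.04104696,  0.00184943]), 'opening': 85.31311901814628}
```

View pics/scene0.png

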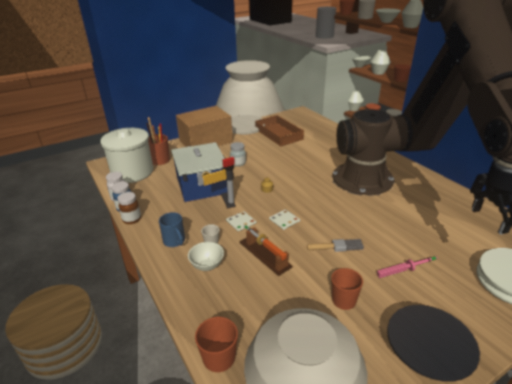

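View pics/side0.png

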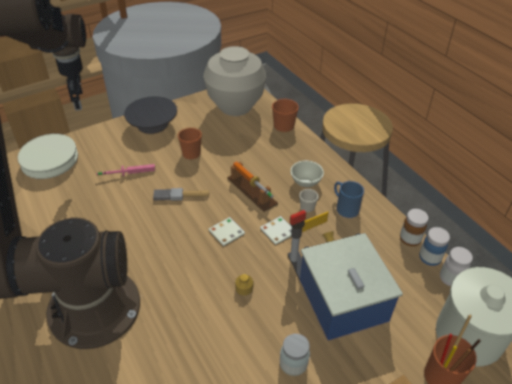

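View pics/wrist0.png

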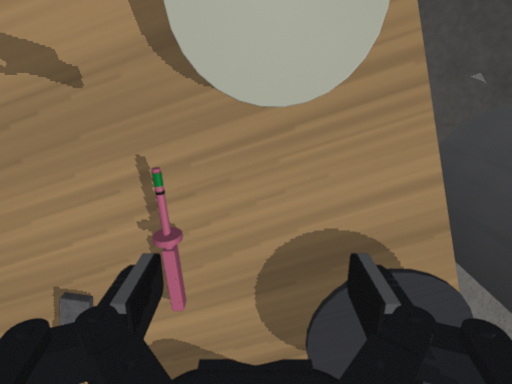

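Run:
```python
from h import *
np.set_printoptions(precision=0,suppress=True)
s,ps=load('scene0');d,pd=load('side0')
def P(n,a,b): X,e=tri((ps,*a),(pd,*b)); print(n,X,np.round(e))
P('tileR',(285,219),(227,231)); P('tileL',(240,221),(278,230))
P('knob',(229,161),(298,217)); P('rodhandle',(268,244),(241,173))
P('keeperend',(204,180),(325,217)); P('grip lid',(210,150),(356,278))
P('mug',(172,229),(349,199));P('weight',(267,185),(244,284));P('bowl',(206,257),(307,175));P('cup',(211,233),(309,203))
for n,a in dict(lidFL=(236,168),lidFR=(183,176),lidBL=(219,145),lidBR=(172,150)).items(): print(n,plane(ps,*a,133))
for n,a in dict(A=(301,249),B=(363,238),C=(397,290),D=(330,313)).items(): print(n,plane(pd,*a,133))
for n in['scene0','side0']:
    im=cv2.imread(f'pics/{n}.png')
    c=im[120:290,140:320] if n=='scene0' else im[150:340,190:410]
    cv2.imwrite(f'pics/{n}z.png',cv2.resize(c,None,fx=3,fy=3,interpolation=cv2.INTER_CUBIC))
```

```text
tileR [433.  56.   2.] [3. 3.]
tileL [572. -20.   1.] [0. 0.]
knob [ 545. -140.  184.] [3. 3.]
rodhandle [581. 199.  59.] [11. 11.]
keeperend [ 642. -143.  134.] [1. 1.]
grip lid [ 551. -345.  146.] [26. 26.]
mug [810. -56.  44.] [0. 0.]
weight [ 376. -149.   18.] [1. 1.]
bowl [768. 113.  31.] [2. 2.]
cup [702.   9.  25.] [2. 2.]
lidFL [ 506. -158.  133.]
lidFR [ 695. -213.  133.]
lidBL [ 473. -364.  133.]
lidBR [ 654. -429.  133.]
A [ 519. -202.  133.]
B [ 683. -256.  133.]
C [ 648. -429.  133.]
D [ 468. -395.  133.]
```

View pics/scene0z.png

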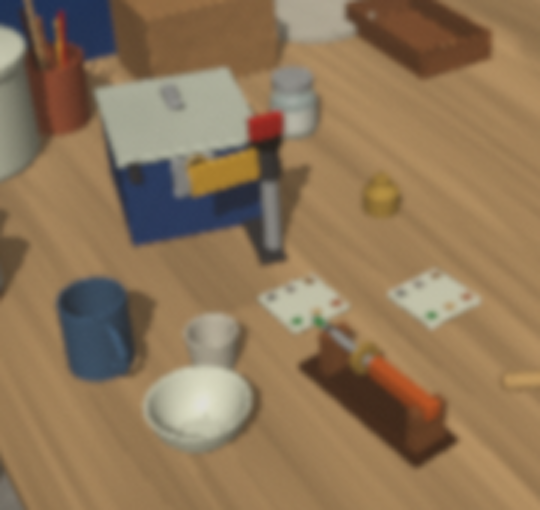

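View pics/side0z.png

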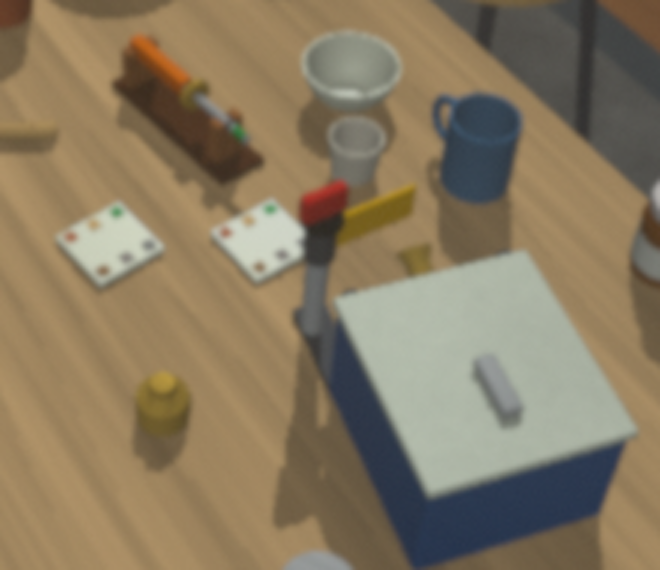

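Run:
```python
from h import *
np.set_printoptions(precision=1,suppress=True)
s,ps=load('scene0');d,pd=load('side0')
def P(n,a,b): X,e=tri((ps,*a),(pd,*b)); print(n,X,np.round(e,1)); return X
def mask(im,lo,hi,box):
    h=cv2.cvtColor(im,cv2.COLOR_RGB2HSV);m=cv2.inRange(h,lo,hi);z=np.zeros_like(m);x0,y0,x1,y1=box;z[y0:y1,x0:x1]=m[y0:y1,x0:x1]
    ys,xs=np.nonzero(z);pts=np.c_[xs,ys].astype(float);c=pts.mean(0);w,v=np.linalg.eigh(np.cov((pts-c).T));q=(pts-c)@v[:,1]
    print(len(pts),c,'ends',c+v[:,1]*q.min(),c+v[:,1]*q.max());return c,c+v[:,1]*q.min(),c+v[:,1]*q.max()
for nm,lo,hi,bs,bd in [('orange',(5,190,130),(14,255,255),(240,220,300,270),(220,150,280,210)),
  ('green',(50,90,40),(85,255,255),(243,222,252,232),(262,188,276,200)),
  ('red',(0,170,120),(4,255,255),(215,150,240,172),(285,205,310,230)),
  ('red2',(174,170,100),(180,255,255),(215,150,240,172),(285,205,310,230)),
  ('yellow',(18,150,130),(30,255,255),(195,165,230,190),(300,205,330,230))]:
    try:
        a=mask(s,lo,hi,bs);b=mask(d,lo,hi,bd)
        P(nm,a[0],b[0])
        P(nm,a[1],b[1]);P(nm,a[2],b[2]);P(nm+'x',a[1],b[2]);P(nm+'x',a[2],b[1])
    except Exception as e: print(nm,e)
s_=env.sense();p=env.camera_params('wrist');R=np.array(p['R']);print('wristcam',-R.T@p['t']-s_['ee_pos'])
```

```text
132 [274.6 249.4] ends [284.8 257.2] [264.  241.2]
83 [242.6 169.8] ends [250.4 176.7] [234.9 163. ]
orange [585.  220.5  55.1] [1.2 1.2]
orange [584.  224.8  24.5] [29.7 29.7]
orange [586.4 215.5  86.7] [27.1 27.1]
orangex [579.3 264.6  54.5] [2.5 2.5]
orangex [591.1 175.1  57.4] [1.7 1.7]
2 [245.5 227. ] ends [245. 227.] [246. 227.]
9 [269.1 193.7] ends [268.6 192.2] [269.7 195.1]
green [603.1  80.2  55.2] [2. 2.]
green [604.9  83.5  58.2] [3.6 3.6]
green [601.3  77.   52.4] [0.4 0.4]
greenx [602.7  76.2  52.4] [2.1 2.1]
greenx [603.5  84.3  58.2] [2. 2.]
59 [227.9 161.5] ends [232.6 159.1] [223.4 163.8]
49 [297.3 214.5] ends [303.9 211.7] [290.7 217.3]
red [ 549.3 -134.1  185.5] [0.4 0.4]
red [ 548.1 -135.5  196. ] [17.1 17.1]
red [ 550.2 -132.7  175.4] [16.4 16.4]
redx [ 528.4 -135.9  187.8] [0.6 0.6]
redx [ 570.1 -132.5  183.4] [1.7 1.7]
red2 zero-size array to reduction operation minimum which has no identity
210 [214.3 176.9] ends [225.3 173.9] [203.4 179.9]
65 [315.5 216.8] ends [327.1 212.3] [305.  220.9]
yellow [ 610.5 -133.4  142.1] [2.9 2.9]
yellow [ 604.1 -134.   158.3] [37.9 37.9]
yellow [ 617.8 -132.5  128.3] [30.6 30.6]
yellowx [ 572.3 -130.6  143.8] [6.9 6.9]
yellowx [ 650.  -136.2  141.6] [1.5 1.5]
wristcam [-78.6  26.   70.6]<stdin>:7: RuntimeWarning: Mean of empty slice.
  ret = um.true_divide(
  avg = a.mean(axis, **keepdims_kw)
<stdin>:7: RuntimeWarning: Degrees of freedom <= 0 for slice
  c *= np.true_divide(1, fact)
  c *= np.true_divide(1, fact)
```

send_rows(moves=[[38,-30,8,-0.14],[76,-60,16,-0.28],[115,-90,24,-0.42],[153,-120,32,-0.56],[192,-150,40,-0.7],[230,-180,48,-0.84],[268,-210,56,-0.98],[306,-240,60,-1.12]])

```text
t: 0.95
ee_pos: [500.3, 352.9, 364.1]
orientation: [0.706, -0.705, -0.046, 0.046]
wrist_force: [-0.2, 0.4, 0.0]
opening: 85.3
```

send_rows(moves=[[8,-44,0,-0.14],[16,-88,0,-0.28],[20,-132,0,-0.42],[24,-176,0,-0.56],[26,-220,0,-0.7],[28,-264,0,-0.84],[30,-308,0,-0.98],[30,-352,0,-1.12]])

```text
t: 1.75
ee_pos: [530.1, -0.9, 364.0]
orientation: [0.622, -0.621, 0.337, -0.337]
wrist_force: [1.3, -0.3, -0.2]
opening: 85.4
```

send_rows(moves=[[5,-35,0,-0.14],[10,-70,0,-0.28],[15,-105,0,-0.42],[19,-133,0,-0.56],[19,-133,0,-0.62],[19,-133,0,-0.62]])

```text
t: 2.35
ee_pos: [549.0, -134.6, 363.6]
orientation: [0.488, -0.488, 0.512, -0.511]
wrist_force: [0.2, -0.6, 0.4]
opening: 85.2
```

Run:
```python
from h import *
snap('wrist','w1'); print(env.sense()['ee_pos'])
```

```text
[ 548.92692422 -134.00655125  363.73926468]
```

View pics/w1.png

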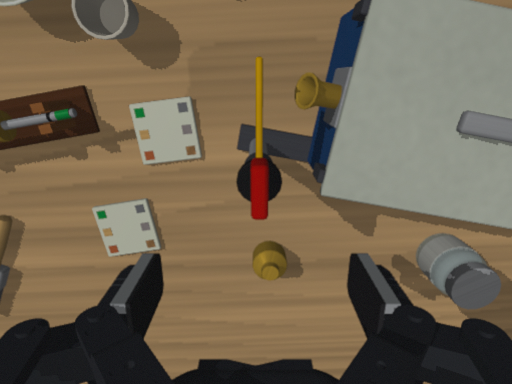

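```bash
cat >> h.py <<'E'
def blob(im,lo,hi,box):
    h=cv2.cvtColor(im,cv2.COLOR_RGB2HSV);m=cv2.inRange(h,lo,hi);z=np.zeros_like(m);x0,y0,x1,y1=box;z[y0:y1,x0:x1]=m[y0:y1,x0:x1]
    n,l,st,ce=cv2.connectedComponentsWithStats(z);k=1+np.argmax(st[1:,4]);z=(l==k).astype(np.uint8)
    c=cv2.findContours(z,0,2)[0];c=max(c,key=cv2.contourArea);return ce[k],cv2.minAreaRect(c),st[k]
E
python3 - <<'E'
from h import *
np.set_printoptions(precision=1,suppress=True)
w,pw=load('w1');s,ps=load('scene0');d,pd=load('side0')
c,r,st=blob(w,(0,170,60),(5,255,255),(230,140,290,230));print('red',c,r,st)
bp=cv2.boxPoints(r);print([plane(pw,*q,198)[:2] for q in bp])
print(tri((pw,*c),(ps,227.9,161.5),(pd,297.3,214.5)))
c,r,st=blob(w,(20,170,60),(30,255,255),(245,50,275,165));print('yel',c,r,st)
bp=cv2.boxPoints(r);print([plane(pw,*q,156)[:2] for q in bp])
for q in [(325,195),(372,2),(341,128)]: print('lid',plane(pw,*q,133)[:2])
print('mouth',plane(pw,305,92,125))
g=cv2.cvtColor(w,cv2.COLOR_RGB2HSV); print(g[60:130:10,305])
E
```

```text
red [258.8 188.2] ((259.0, 188.0), (60.0, 18.0), 90.0) [ 250  158   19   61 1033]
[array([ 576.7, -132.2]), array([ 576.1, -145.5]), array([ 527.4, -143.9]), array([ 528.1, -129.7])]
(array([ 548.7, -136. ,  185.6]), [np.float64(1.7214463422099833), np.float64(1.2691576833957146), np.float64(1.4335121494749743)])
yel [258.7 104.9] ((258.4999694824219, 106.49999237060547), (98.99998474121094, 6.999999046325684), 90.0) [255  57   8 100 668]
[array([ 648.3, -139.2]), array([ 648.1, -144.8]), array([ 567.9, -141.6]), array([ 568.2, -135.5])]
lid [ 520.4 -202.4]
lid [ 686.6 -236.6]
lid [ 585.4 -215.5]
mouth [ 618.4 -183.5  125. ]
[[ 17 109 129]
 [ 17 108 132]
 [ 22 175  99]
 [ 22 178 122]
 [ 22 178 112]
 [ 18 112 128]
 [ 17 110 134]]
```

send_rows(moves=[[2,-3,-40,0],[2,-3,-80,0],[2,-3,-110,0],[2,-3,-121,0],[2,-3,-121,0]], hand=0.6)

```text
t: 2.9
ee_pos: [550.8, -136.5, 242.0]
orientation: [0.489, -0.49, 0.511, -0.509]
wrist_force: [1.3, -0.4, 0.3]
opening: 51.4
```

send_rows(moves=[[0,0,0,0],[0,0,0,0],[0,0,0,0],[0,0,0,0],[0,0,0,0],[0,0,0,0]], hand=0, newtons=30)

```text
t: 3.5
ee_pos: [551.2, -137.6, 243.6]
orientation: [-0.49, 0.49, -0.51, 0.51]
wrist_force: [-1.4, -8.7, 3.1]
opening: 13.3
```

send_rows(moves=[[0,-1,0,0.08],[0,-1,0,0.2],[0,-1,0,0.32],[0,-1,0,0.44],[0,-1,0,0.56],[0,-1,0,0.68],[0,-1,0,0.8],[0,-1,0,0.8]])

```text
t: 4.3
ee_pos: [550.3, -135.7, 243.7]
orientation: [0.652, -0.649, 0.279, -0.277]
wrist_force: [-2.0, 22.5, -0.9]
opening: 13.9
```

send_rows(moves=[[0,1,0,0],[0,1,0,0]])

```text
t: 4.5
ee_pos: [550.2, -135.1, 243.8]
orientation: [0.651, -0.65, 0.278, -0.276]
wrist_force: [0.9, -5.2, -10.2]
opening: 13.4
```

send_rows(moves=[[0,0,0,0.1],[0,0,0,0.2],[0,0,0,0.3],[0,0,0,0.4],[0,0,0,0.4]])

```text
t: 5.0
ee_pos: [549.2, -134.4, 243.8]
orientation: [0.694, -0.692, 0.143, -0.139]
wrist_force: [-5.5, 5.1, -6.0]
opening: 13.4
```

Run:
```python
from h import *
snap('wrist','w2'); s=env.sense(); print(s['ee_pos'],s['orientation'],s['wrist_force'],s['torque'])
a=cv2.imread('pics/w2.png')
snap('side','d2');b=cv2.imread('pics/d2.png')[150:340,190:410]
cv2.imwrite('pics/m2.png',np.hstack([cv2.resize(a,(400,300)),cv2.resize(b,(347,300))]))
```

```text
[ 549.23891899 -134.37681755  243.79325564] [ 0.69361298 -0.69171091  0.14423037 -0.14012369] [-5.06099113  5.24680191 -5.60262454] [0.67532153 0.5645326  0.03488747]
```

View pics/m2.png

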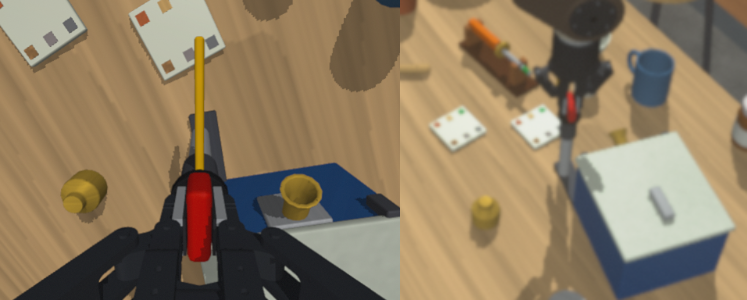

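send_rows(moves=[[0,0,0,0.04],[0,0,0,0.08],[0,0,0,0.08]])

```text
t: 5.4
ee_pos: [548.9, -134.2, 243.8]
orientation: [0.699, -0.697, 0.117, -0.112]
wrist_force: [-1.7, 2.0, -7.0]
opening: 13.3
```

send_rows(moves=[[0,0,0,0],[0,0,0,0],[0,0,0,0],[0,0,0,0]], hand=0.5)

```text
t: 5.8
ee_pos: [549.1, -134.3, 244.2]
orientation: [0.699, -0.697, 0.117, -0.112]
wrist_force: [0.4, -0.7, 0.4]
opening: 42.9
```

send_rows(moves=[[0,0,20,0],[0,0,60,0],[0,0,100,0],[0,0,120,0],[0,0,120,0]])

```text
t: 6.3
ee_pos: [549.5, -134.5, 367.4]
orientation: [0.698, -0.697, 0.115, -0.114]
wrist_force: [0.6, 0.3, 0.7]
opening: 42.8
```

Run:
```python
from h import *
snap('wrist','w3'); s=env.sense(); print(s['ee_pos'],s['orientation'],s['wrist_force'],s['torque'])
```

```text
[ 549.1098342  -134.33889856  365.31023158] [ 0.69846054 -0.69707132  0.11564292 -0.11345111] [-0.79838838 -0.01491438 -0.75827187] [ 0.05776709 -0.03068693 -0.06255884]
```

View pics/w3.png

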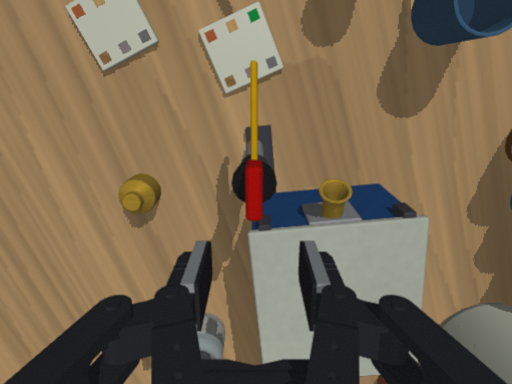

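Run:
```python
from h import *
a=cv2.imread('pics/w1.png')[60:130,280:350];b=cv2.imread('pics/w3.png')[165:235,300:370]
cv2.imwrite('pics/z3.png',np.hstack([cv2.resize(x,(390,390),interpolation=cv2.INTER_NEAREST) for x in(a,b)]))
```

```text
(no output)
```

View pics/z3.png

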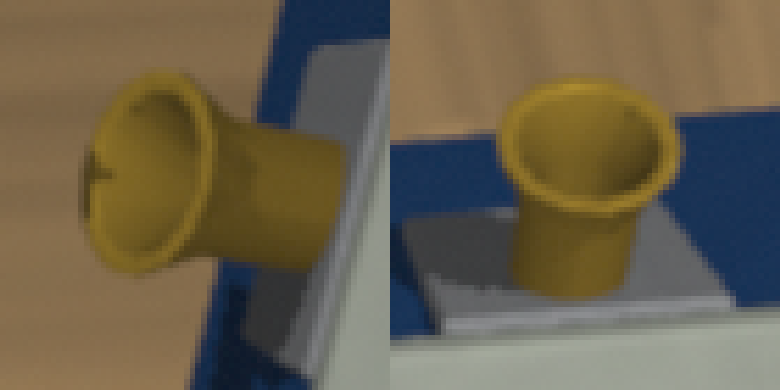

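Run:
```python
from h import *
np.set_printoptions(precision=2,suppress=True)
w1,p1=load('w1');w3,p3=load('w3')
X,e=tri((p1,307.1,90.9),(p3,335.9,191.0));print('mouth',X,e)
def edge(im,p,pts):  # lid edge: brightness/saturation gradient
    return
# lid mask: low saturation bright
for n,im,p in(('w1',w1,p1),('w3',w3,p3)):
    h=cv2.cvtColor(im,cv2.COLOR_RGB2HSV)
    m=((h[...,1]<50)&(h[...,2]>140)).astype(np.uint8)
    k,l,st,ce=cv2.connectedComponentsWithStats(m);j=1+np.argmax(st[1:,4]);m=l==j;print(n,st[j])
    if n=='w3':
        pts=[(u,np.nonzero(m[:,u])[0].min()-.5) for u in range(262,420,3)]
    else:
        pts=[(np.nonzero(m[v,:])[0].min()-.5,v) for v in range(10,185,3)]
    W=np.array([plane(p,u,v,133)[:2] for u,v in pts])
    vx,vy,x0,y0=cv2.fitLine(W.astype(np.float32),cv2.DIST_HUBER,0,.01,.01).ravel()
    print('edge angle',np.arctan2(vy,vx)%np.pi-np.pi,x0,y0, 'resid',np.abs((W-[x0,y0])@[-vy,vx]).max(),W[0],W[-1])
c,r,st=blob(w3,(20,170,60),(30,255,255),(240,55,270,160));print(c,r)
c,r,st=blob(w3,(0,170,60),(5,255,255),(230,140,290,230));print('bar',plane(p3,*r[0],198))
```

```text
mouth [ 619.61 -184.93  126.45] [np.float64(0.39303776083439756), np.float64(0.39303776083412295)]
w1 [  322     0   190   228 33433]
edge angle -0.2305429 610.55084 -218.69307 resid 0.5230035731292696 [ 680.91 -234.99] [ 531.9  -200.62]
w3 [  249   217   180   146 13572]
edge angle -0.23003769 614.0128 -218.3097 resid 0.8105742766042435 [ 535.54 -200.77] [ 691.34 -236.63]
[253.61 110.27] ((253.5, 109.5), (97.0, 7.0), 90.0)
bar [ 549.33 -133.57  198.  ]
```

send_rows(moves=[[4,45,0,0.06],[9,90,0,0.12],[14,135,0,0.18],[18,180,0,0.24],[22,225,0,0.3],[26,270,0,0.36],[30,310,-10,0.42],[34,335,-20,0.45]], hand=0.6)

```text
t: 7.15
ee_pos: [582.6, 203.4, 343.4]
orientation: [0.706, -0.705, -0.044, 0.047]
wrist_force: [0.3, -0.2, -0.6]
opening: 51.4
```

send_rows(moves=[[0,5,0,0],[0,5,0,0]])

```text
t: 7.35
ee_pos: [582.3, 208.9, 341.8]
orientation: [0.706, -0.705, -0.043, 0.048]
wrist_force: [-0.5, 0.5, -0.1]
opening: 51.3
```

Run:
```python
from h import *
snap('wrist','w4'); s=env.sense(); print(s['ee_pos'],s['orientation'],s['wrist_force'],s['torque'])
```

```text
[582.46094992 208.01776899 342.61285106] [ 0.70587805 -0.70542067 -0.04290413  0.04771887] [ 0.41453744 -0.41084921 -0.27030349] [ 0.05758305 -0.03075196  0.01122236]
```

View pics/w4.png

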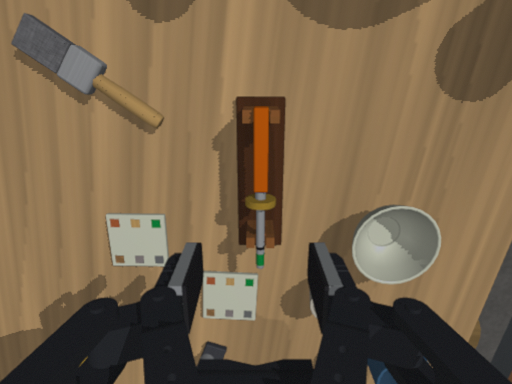

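Run:
```python
from h import *
np.set_printoptions(precision=2,suppress=True)
w,p=load('w4');s,ps=load('scene0');d,pd=load('side0')
c,r,st=blob(w,(3,180,60),(14,255,255),(240,90,280,195));print(c,r,st)
g,rg,sg=blob(w,(50,120,30),(80,255,255),(250,240,272,280));print(g,rg,sg)
H=plane(p,*c,65);G=plane(p,*g,55);print('handle',H,'green',G, 'len',np.linalg.norm((H-G)[:2]),'head',np.arctan2(*(G-H)[1::-1]))
print(tri((p,*c),(ps,274.6,249.4),(pd,242.6,169.8)))
print(tri((p,*g),(ps,245.5,227),(pd,269.1,193.7)))
ax=(H-G)[:2];ax/=np.linalg.norm(ax);print('grip',G[:2]+ax*132)
h=cv2.cvtColor(w,cv2.COLOR_RGB2HSV);print(h[192:212,262]); 
for v in (108,192,198,206,268): print(v,plane(p,261,v,55))
for n,b in(('T',(105,208,170,270)),):
  t,rt,_=blob(w,(0,0,150),(180,70,255),b); print('tile',t,rt,plane(p,*rt[0],8))
z=env.sense()['orientation'];print(2*np.arctan2(z[2]-0,z[0]))
```

```text
[260.5  148.47] ((261.0, 149.0), (15.999998092651367, 85.99998474121094), 0.0) [ 253  106   17   87 1374]
[259.96 259.67] ((260.0, 260.0), (10.0, 6.0), 90.0) [257 255   7  11  72]
handle [585.36 220.18  65.  ] green [604.    77.84  55.  ] len 143.55702300321175 head -1.440576139000436
(array([585.11, 219.54,  55.32]), [np.float64(1.4572439611480799), np.float64(1.909195156351353), np.float64(0.660959401724535)])
(array([603.22,  79.47,  55.67]), [np.float64(1.245839968978923), np.float64(1.6458558715037679), np.float64(2.5547652110409844)])
grip [586.86 208.72]
[[  7 111 106]
 [108  11 115]
 [105   8 133]
 [110   6 133]
 [110   6 133]
 [110   6 133]
 [105   8 133]
 [ 18  21 123]
 [ 19  88 107]
 [ 21 172  98]
 [ 22 183  99]
 [ 22 180 123]
 [ 22 180 140]
 [ 22 184 143]
 [ 22 179 141]
 [ 22 179 141]
 [ 22 181 141]
 [ 21 158 131]
 [ 18  65 102]
 [113  10 106]]
108 [580.36 261.69  55.  ]
192 [593.19 167.23  55.  ]
198 [594.19 159.84  55.  ]
206 [595.55 149.83  55.  ]
268 [606.92  66.07  55.  ]
tile [137.11 239.06] ((135.92579650878906, 239.98779296875), (60.94365310668945, 51.116092681884766), 1.2188752889633179) [432.72  57.72   8.  ]
-0.12141306278769341
```

send_rows(moves=[[4,2,-45,0],[4,2,-90,0],[4,2,-135,0],[4,2,-180,0],[4,2,-215,0],[4,2,-230,0],[4,2,-233,0],[4,2,-233,0]])

```text
t: 8.2
ee_pos: [587.1, 209.5, 110.7]
orientation: [0.706, -0.705, -0.043, 0.047]
wrist_force: [0.5, -0.1, 0.7]
opening: 51.2
```

send_rows(moves=[[0,0,0,0],[0,0,0,0],[0,0,0,0],[0,0,0,0],[0,0,0,0],[0,0,0,0]], hand=0, newtons=20)

```text
t: 8.8
ee_pos: [587.7, 209.6, 112.3]
orientation: [0.706, -0.705, -0.044, 0.046]
wrist_force: [-0.2, -1.7, 6.8]
opening: 15.6
```

send_rows(moves=[[0,0,15,0],[0,0,50,0],[0,0,90,0],[0,0,130,0],[0,0,160,0],[0,0,180,0],[0,0,180,0]])

```text
t: 9.5
ee_pos: [588.0, 209.8, 296.6]
orientation: [0.706, -0.705, -0.046, 0.044]
wrist_force: [-0.1, 0.0, -1.7]
opening: 15.5
```

Run:
```python
from h import *
snap('wrist','w5');snap('scene','s5');snap('side','d5'); s=env.sense(); print(s['ee_pos'],s['orientation'],s['wrist_force'],s['torque'])
a=cv2.imread('pics/w5.png');b=cv2.imread('pics/s5.png')[120:290,180:360];c=cv2.imread('pics/d5.png')[80:250,170:350]
cv2.imwrite('pics/m5.png',np.hstack([cv2.resize(a,(340,255)),cv2.resize(b,(230,255)),cv2.resize(c,(230,255))]))
cv2.imwrite('pics/m5b.png',np.hstack([cv2.resize(b,(390,390)),cv2.resize(c,(390,390))]))
```

```text
[587.21279163 209.52607873 291.80221884] [ 0.70606785 -0.70528575 -0.04355792  0.04629167] [ 0.47743261  0.29903863 -1.39944117] [0.03150708 0.03088143 0.03507947]
```

View pics/m5b.png

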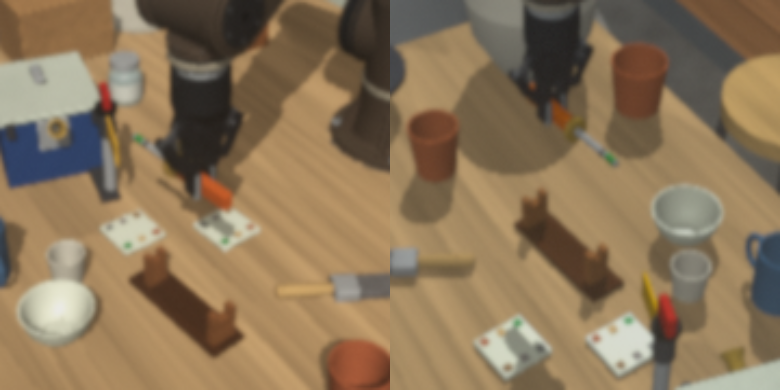

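View pics/w5.png

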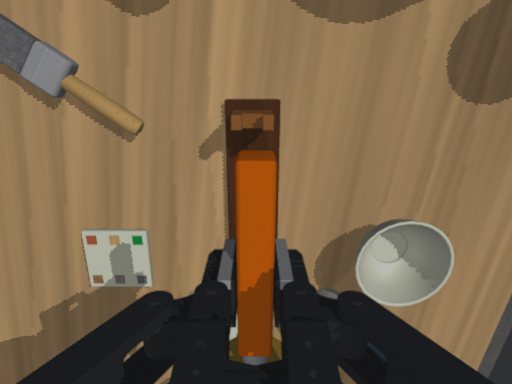

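```bash
cat >> h.py <<'E'
def fg(im,box,lo=(50,90,40),hi=(85,255,255)):
    return blob(im,lo,hi,box)[0]
E
python3 - <<'E'
from h import *
np.set_printoptions(precision=1,suppress=True)
s,ps=load('s5');d,pd=load('d5');w,p=load('w5')
gs=fg(s,(236,170,260,195));gd=fg(d,(258,140,290,160));print(gs,gd)
X,e=tri((ps,*gs),(pd,*gd));print(X,e)
os=blob(s,(3,180,90),(14,255,255),(255,190,300,225));od=blob(d,(3,180,90),(14,255,255),(230,120,262,145));print(os,od)
E
```

```text
[243.8 180. ] [271.2 148.2]
[603.   79.9 237.4] [np.float64(0.985629208605795), np.float64(0.9856292086057816)]
(array([279.3, 203.5]), ((278.8892517089844, 203.37249755859375), (16.466562271118164, 7.618857383728027), 34.99202346801758), array([274, 196,  13,  14, 104], dtype=int32)) (array([248.3, 130. ]), ((247.75001525878906, 129.75), (9.192387580871582, 5.656853675842285), 45.0), array([246, 125,   7,  10,  44], dtype=int32))
```

Run:
```python
from h import *
np.set_printoptions(precision=1,suppress=True)
s,ps=load('s5');d,pd=load('side0');w,p=load('w3')
for n,q in dict(j1=(413,240),j2=(434,262),j3=(455,278),jar=(294,370),can=(478,350)).items(): print(n,plane(pd,*q,0))
h=cv2.cvtColor(w,cv2.COLOR_RGB2HSV);m=((h[...,1]<50)&(h[...,2]>140)).astype(np.uint8)
k,l,st,ce=cv2.connectedComponentsWithStats(m);j=1+np.argmax(st[1:,4]);m=l==j
for v in range(225,300,10): 
    u=np.nonzero(m[v])[0].max()+.5; print(v,u,plane(p,u,v,133))
# side: lid right edge
for q in [(363,234),(380,262),(398,290)]: print(plane(pd,*q,133))
```

```text
j1 [ 901.5 -263.2    0. ]
j2 [ 895.7 -358.     0. ]
j3 [ 906.3 -432.     0. ]
jar [ 360.4 -420.1    0. ]
can [ 788.6 -624.9    0. ]
225 428.5 [ 700.1 -248.5  133. ]
235 427.5 [ 697.4 -259.6  133. ]
245 426.5 [ 694.5 -271.   133. ]
255 425.5 [ 691.6 -282.6  133. ]
265 424.5 [ 688.6 -294.5  133. ]
275 424.5 [ 686.6 -307.   133. ]
285 423.5 [ 683.5 -319.4  133. ]
295 422.5 [ 680.3 -332.1  133. ]
[ 692.3 -244.8  133. ]
[ 668.8 -341.3  133. ]
[ 649.7 -430.5  133. ]
```

send_rows(moves=[[14,-46,0,0.1],[28,-92,0,0.22],[42,-138,0,0.34],[56,-184,0,0.46],[70,-230,0,0.58],[84,-276,0,0.7],[98,-322,0,0.82],[112,-368,0,0.94]])

```text
t: 10.45
ee_pos: [699.2, -160.4, 290.0]
orientation: [0.608, -0.607, -0.359, 0.363]
wrist_force: [-0.3, -0.2, -0.6]
opening: 15.8
```

send_rows(moves=[[14,-45,0,0.1],[28,-85,0,0.18],[36,-115,0,0.24],[38,-120,0,0.275],[38,-120,-20,0.275],[38,-120,-40,0.275],[38,-120,-60,0.275],[38,-120,-70,0.275]])

```text
t: 11.25
ee_pos: [736.4, -280.1, 215.9]
orientation: [0.555, -0.551, -0.438, 0.444]
wrist_force: [-0.2, -0.2, -2.1]
opening: 15.6
```

Run:
```python
from h import *
snap('wrist','w6');snap('scene','s6');snap('side','d6'); s=env.sense(); print(s['ee_pos'],s['orientation'],s['wrist_force'],s['torque'])
a=cv2.imread('pics/w6.png')
b=cv2.imread('pics/s6.png')[90:240,100:260];c=cv2.imread('pics/d6.png')[160:330,290:470]
cv2.imwrite('pics/m6b.png',np.hstack([cv2.resize(b,(390,365)),cv2.resize(c,(390,365))]))
```

```text
[ 737.08783598 -280.31444292  218.82904579] [ 0.55349728 -0.55185179 -0.43863596  0.44350745] [-0.08647921 -0.51949088 -2.28442223] [ 0.01238589  0.01455244 -0.0147264 ]
```

View pics/m6b.png

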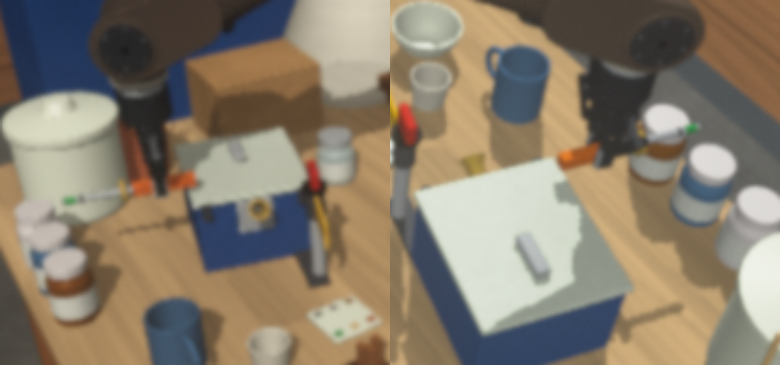

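View pics/w6.png

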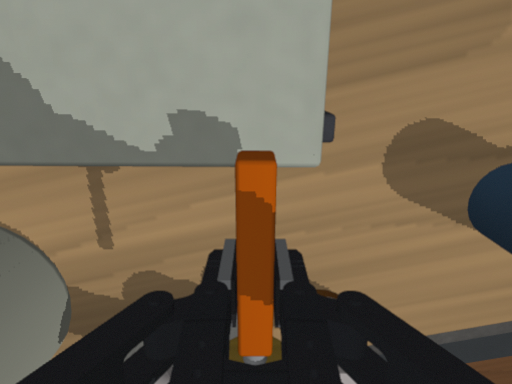

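Run:
```python
from h import *
np.set_printoptions(precision=1,suppress=True)
w,p=load('w6');s,ps=load('s6');d,pd=load('d6')
t=np.array([737.1,-280.3]);ax=np.array([.974,-.228])
print('edge',(plane(p,256,165,133)[:2]-t)@ax, plane(p,256,165,133))
for z in(165,173): print('rear',z,(plane(p,256,152 if z==173 else 161,z)[:2]-t)@ax)
def P(n,a,b): X,e=tri((ps,*a),(pd,*b)); print(n,X,np.round(e,1))
f=390/160;g=365/150;f2=390/180;g2=365/170
S=lambda u,v:(100+u/f,90+v/g);D=lambda u,v:(290+(u-390)/f2,160+v/g2)
P('brownjar top',S(68,263),D(664,122));P('bluejar top',S(49,237),D(711,163))
P('green',S(69,201),D(692,128)); P('rearend',S(196,180),D(562,158))
```

```text
edge -43.8614574174969 [ 694.5 -270.1  133. ]
rear 165 -53.53238751483381
rear 173 -58.74039470557682
brownjar top [ 896.6 -249.3   91.1] [2.7 2.7]
bluejar top [ 900.1 -335.5   90.1] [1.6 1.6]
green [ 864.7 -311.6  154.5] [2.9 2.9]
rearend [ 685.8 -265.3  156.8] [5. 5.]
```

send_rows(moves=[[-10,9,0,0],[-10,9,-8,0],[-10,9,-15,0],[-10,9,-20,0],[-10,9,-22,0],[-10,9,-22,0]])

```text
t: 12.0
ee_pos: [727.5, -271.5, 197.1]
orientation: [0.553, -0.552, -0.439, 0.443]
wrist_force: [1.5, -1.5, 0.9]
opening: 15.7
```

send_rows(moves=[[0,0,-2,0],[0,0,-4,0],[0,0,-6,0],[0,0,-6,0]])

```text
t: 12.4
ee_pos: [728.0, -271.7, 191.5]
orientation: [-0.553, 0.553, 0.439, -0.443]
wrist_force: [4.0, 0.4, 3.7]
opening: 15.6
```

send_rows(moves=[[0,0,-2,0],[0,0,-4,0],[0,0,-6,0],[0,0,-8,0],[0,0,-10,0],[0,0,-10,0]])

```text
t: 13.0
ee_pos: [727.9, -271.8, 181.6]
orientation: [-0.553, 0.553, 0.439, -0.443]
wrist_force: [1.8, 0.3, 4.0]
opening: 15.4
```

Run:
```python
from h import *
snap('wrist','w7');snap('scene','s7');snap('side','d7'); s=env.sense(); print(s['ee_pos'],s['orientation'],s['wrist_force'],s['torque'])
b=cv2.imread('pics/s7.png')[90:240,100:260];c=cv2.imread('pics/d7.png')[160:330,290:470]
cv2.imwrite('pics/m7b.png',np.hstack([cv2.resize(b,(390,365)),cv2.resize(c,(390,365))]))
```

```text
[ 727.94789777 -271.73629333  181.60706451] [-0.5525957   0.55277748  0.43912102 -0.44299862] [1.74235894 0.5315913  4.03450622] [0.07461734 0.00887978 0.00501539]
```

View pics/m7b.png

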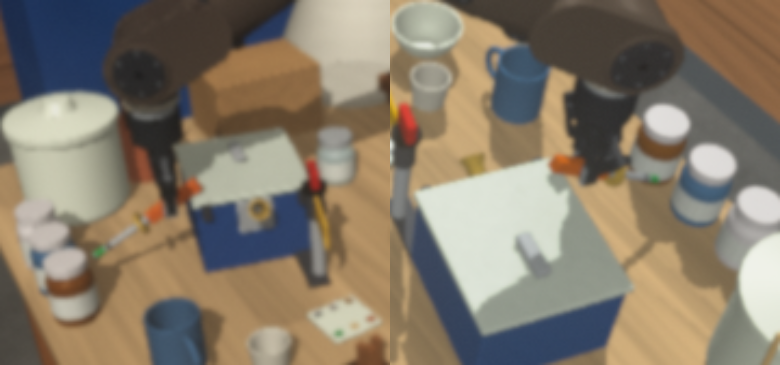

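```bash
cat >> h.py <<'E'
def tilt(fs,fd,bs,bd,hand=None):
    s,ps=load(fs);d,pd=load(fd)
    gs=fg(s,bs);gd=fg(d,bd);X,e=tri((ps,*gs),(pd,*gd));return X,e,gs,gd
E
python3 - <<'E'
from h import *
np.set_printoptions(precision=1,suppress=True)
X,e,a,b=tilt('s7','d7',(130,180,150,200),(400,235,425,252));print(X,e,a,b)
g=np.array([727.9,-271.7,181.6-55]);v=X-g;print(np.linalg.norm(v),np.degrees(np.arcsin(-v[2]/np.linalg.norm(v))),np.degrees(np.arctan2(-v[2],np.hypot(v[0],v[1]))),np.arctan2(v[1],v[0]))
E
```

```text
[ 839.8 -301.5   61.8] [np.float64(0.1260260504906833), np.float64(0.12602605049063975)] [140. 193.] [411.6 243.2]
132.70685066431471 29.240113076972115 29.240113076972122 -0.2601072836367639
```

send_rows(moves=[[0,0,15,0],[0,0,50,0],[0,0,95,0],[0,0,140,0],[-8,40,150,-0.1],[-16,80,150,-0.24],[-24,120,150,-0.38],[-32,160,150,-0.52]])

```text
t: 13.95
ee_pos: [695.0, -110.4, 332.1]
orientation: [0.649, -0.648, -0.28, 0.284]
wrist_force: [-0.5, -0.1, -1.6]
opening: 15.8
```

send_rows(moves=[[-8,30,0,-0.14],[-16,60,0,-0.28],[-24,80,0,-0.42],[-32,92,0,-0.56],[-38,92,0,-0.7],[-38,92,0,-0.84],[-38,92,0,-0.98],[-38,92,0,-1.05]])

```text
t: 14.75
ee_pos: [656.6, -18.4, 332.6]
orientation: [0.704, -0.701, 0.085, -0.081]
wrist_force: [0.5, -0.5, -1.6]
opening: 15.4
```

Run:
```python
from h import *
snap('wrist','w8');snap('scene','s8');snap('side','d8'); s=env.sense(); print(s['ee_pos'],s['orientation'],s['wrist_force'],s['torque'])
b=cv2.imread('pics/s8.png')[90:240,150:310];c=cv2.imread('pics/d8.png')[120:290,250:430]
cv2.imwrite('pics/m8b.png',np.hstack([cv2.resize(b,(390,365)),cv2.resize(c,(390,365))]))
```

```text
[656.74560895 -18.4024406  332.44820946] [ 0.70405704 -0.70101401  0.08198345 -0.07849687] [ 3.07525546e-01  3.02942319e-04 -1.21131221e+00] [ 0.06173276 -0.05120701 -0.05572854]
```

View pics/m8b.png

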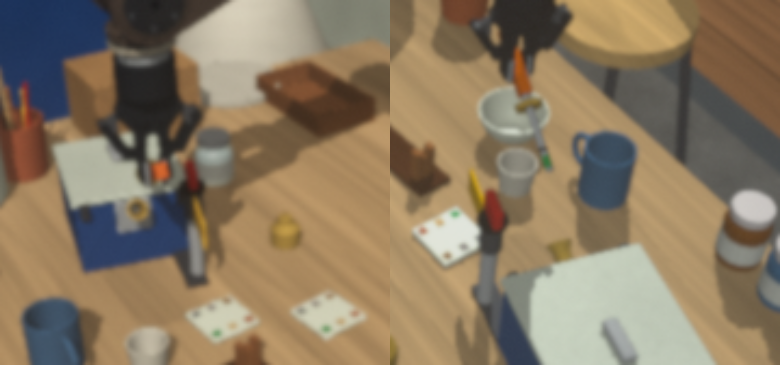

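View pics/w8.png

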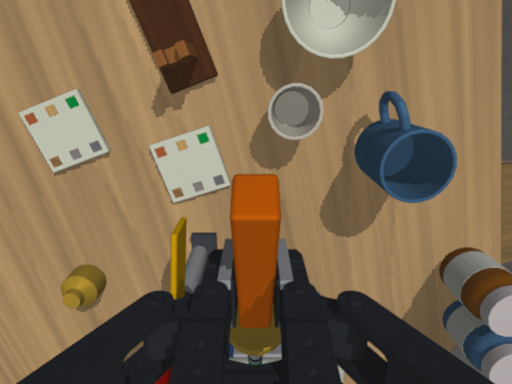

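Run:
```python
from h import *
np.set_printoptions(precision=1,suppress=True)
d,pd=load('d8');s,ps=load('s8')
gd=fg(d,(315,185,330,202));print(gd)
T=np.array([656.7,-18.4,332.4]);
for off in(54,56):
  for th in(28,29.2,30.5):
    a=np.radians(th);h=-.2275-np.pi/2;ax=np.array([np.cos(a)*np.cos(h),np.cos(a)*np.sin(h),-np.sin(a)])
    print(off,th,proj(pd,T-[0,0,off]+132*ax))
# mouth in scene/side
f=390/160;g=365/150;f2=390/180;g2=365/170
print(tri((ps,150+138/f,90+210/g),(pd,250+(560-390)/f2,120+247/g2)), proj(ps,[619.6,-185,126]),(150+138/f,90+210/g),proj(pd,[619.6,-185,126]),(250+(560-390)/f2,120+247/g2))
```

```text
[321.8 194.7]
54 28 [322.7 194.7]
54 29.2 [322.4 195. ]
54 30.5 [322.1 195.3]
56 28 [322.6 195.2]
56 29.2 [322.3 195.5]
56 30.5 [322.  195.8]
(array([ 616.3, -189.4,  118.2]), [np.float64(2.8237328295611843), np.float64(2.823732829561321)]) [205.4 175.1] (206.6153846153846, 176.3013698630137) [327.7 231.8] (328.46153846153845, 235.04109589041096)
```

Run:
```python
from h import *
a=cv2.imread('pics/s8.png')[155:195,185:225];b=cv2.imread('pics/d8.png')[215:255,305:345]
cv2.imwrite('pics/z8.png',np.hstack([cv2.resize(x,(400,400),interpolation=cv2.INTER_CUBIC) for x in(a,b)]))
```

```text
(no output)
```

View pics/z8.png

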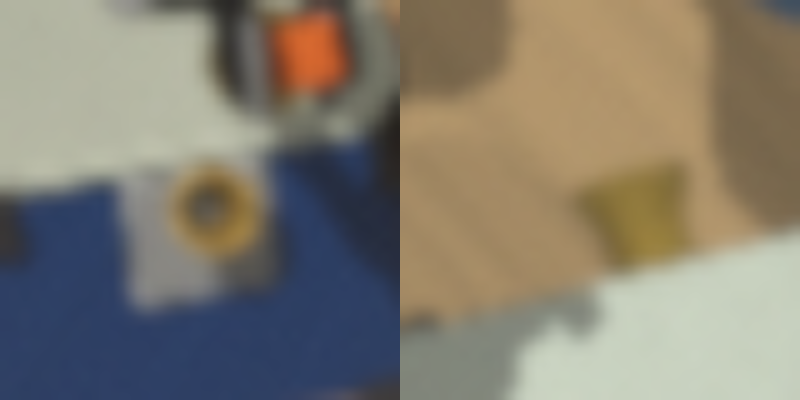

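Run:
```python
from h import *
np.set_printoptions(precision=1,suppress=True)
d,pd=load('d8');s,ps=load('s8');w1,p1=load('w1');w3,p3=load('w3')
A=(ps,206.15,175.35);B=(pd,328.2,233.8)
print(tri(A,B));print(tri(A,B,(p1,307.1,90.9),(p3,335.9,191.0)))
for M in([619.6,-185,126.4],[620,-180,125],[618,-185,122]): print(M,[proj(p,M) for p in(ps,pd,p1,p3)])
```

```text
(array([ 616.8, -188.7,  122.6]), [np.float64(1.6491004640961844), np.float64(1.6491004640960178)])
(array([ 618.7, -186.8,  122.3]), [np.float64(2.837575454430539), np.float64(2.029371513634064), np.float64(1.03183714374426), np.float64(1.8353975362108979)])
[619.6, -185, 126.4] [array([205.3, 175. ]), array([327.8, 231.7]), array([306.9,  90.6]), array([335.6, 191.4])]
[620, -180, 125] [array([205.9, 176. ]), array([326.7, 230.8]), array([301.2,  90.3]), array([334.5, 186.4])]
[618, -185, 122] [array([205.9, 175.9]), array([327.1, 233. ]), array([306.2,  92.2]), array([333.1, 190.4])]
```

send_rows(moves=[[-1,0,-30,0],[-3,-8,-50,0],[-4,-18,-64,0],[-4,-23,-67,0],[-4,-23,-67,0],[-4,-23,-67,0]])

```text
t: 15.5
ee_pos: [653.1, -41.6, 266.5]
orientation: [0.704, -0.701, 0.081, -0.079]
wrist_force: [-1.6, -0.6, -1.8]
opening: 15.7
```

Run:
```python
from h import *
snap('side','d9');snap('wrist','w9');snap('scene','s9'); s=env.sense(); print(s['ee_pos'],s['orientation'],s['wrist_force'],s['torque'])
a=cv2.imread('pics/s9.png')[150:200,180:230];b=cv2.imread('pics/d9.png')[170:250,285:365]
cv2.imwrite('pics/z9.png',np.hstack([cv2.resize(x,(400,400),interpolation=cv2.INTER_CUBIC) for x in(a,b)]))
```

```text
[652.95999369 -41.20067094 266.3530739 ] [ 0.70405911 -0.70105177  0.08132979 -0.07882037] [-0.06221031 -0.09447443 -0.87809327] [ 0.02007099 -0.02494265  0.01306178]
```

View pics/z9.png

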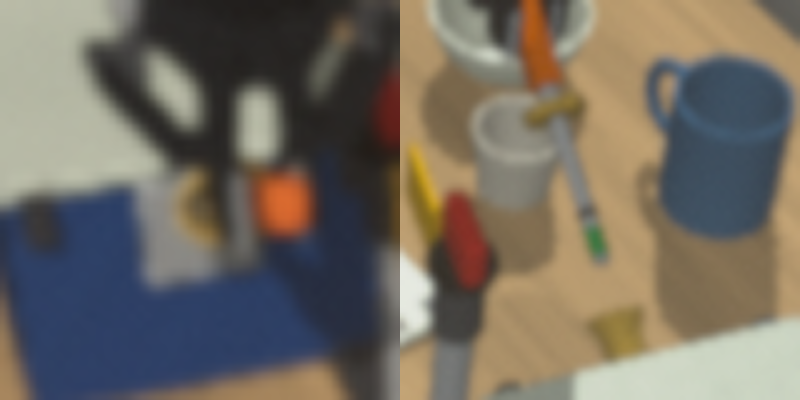

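send_rows(moves=[[-2,-8.5,-5,0],[-4,-17,-10,0],[-6,-25,-15,0],[-7.4,-31.5,-18.7,0],[-7.9,-33.8,-20,0],[-7.9,-33.8,-20,0]])

```text
t: 16.25
ee_pos: [645.0, -75.5, 246.1]
orientation: [0.704, -0.701, 0.082, -0.079]
wrist_force: [-0.2, 0.5, -1.3]
opening: 15.5
```

Run:
```python
from h import *
snap('side','d10');s=env.sense(); print(s['ee_pos'],s['wrist_force'],s['torque'])
b=cv2.imread('pics/d10.png')[170:250,285:365]
cv2.imwrite('pics/z10.png',cv2.resize(b,(500,500),interpolation=cv2.INTER_CUBIC))
```

```text
[645.08236215 -75.19010898 246.30178954] [ 1.49853068  0.12362432 -1.41403922] [ 0.03134048 -0.04749775 -0.01849002]
```

View pics/z10.png

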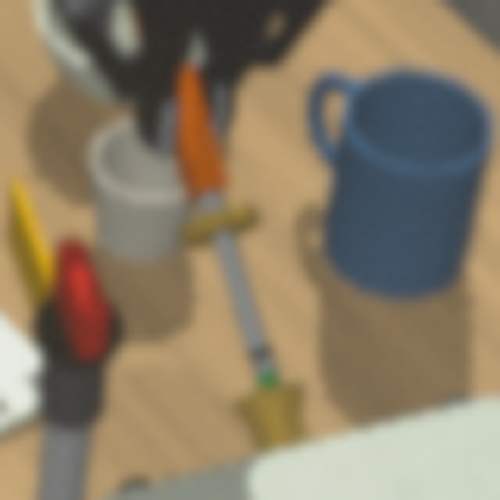

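send_rows(moves=[[-1,-4.2,-2.5,0],[-2,-8.4,-5,0],[-3,-12.7,-7.5,0],[-3.9,-16.9,-10,0],[-3.9,-16.9,-10,0]])

```text
t: 16.8
ee_pos: [641.0, -92.7, 235.8]
orientation: [0.704, -0.701, 0.082, -0.079]
wrist_force: [-0.2, 0.2, -0.6]
opening: 15.8
```

send_rows(moves=[[-1,-4.2,-2.5,0],[-2,-8.4,-5,0],[-3,-12.7,-7.5,0],[-3.9,-16.9,-10,0],[-4.9,-21.1,-12.5,0],[-4.9,-21.1,-12.5,0]])

```text
t: 17.4
ee_pos: [635.8, -114.4, 222.9]
orientation: [0.704, -0.701, 0.082, -0.079]
wrist_force: [-0.1, 0.9, -0.6]
opening: 15.4
```

send_rows(moves=[[-1,-4.2,-2.5,0],[-2,-8.4,-5,0],[-2.8,-11.8,-7,0],[-3.5,-15.2,-9,0],[-3.5,-15.2,-9,0]])

```text
t: 17.9
ee_pos: [632.1, -130.0, 213.5]
orientation: [0.704, -0.701, 0.083, -0.079]
wrist_force: [-0.1, -1.3, -3.3]
opening: 15.3
```

Run:
```python
from h import *
snap('side','d11');snap('wrist','w11');s=env.sense(); print(s['ee_pos'],s['wrist_force'],s['torque'])
b=cv2.imread('pics/d11.png')[170:250,285:365]
cv2.imwrite('pics/z11.png',cv2.resize(b,(500,500),interpolation=cv2.INTER_CUBIC))
```

```text
[ 632.26770793 -129.67033104  213.77106501] [-0.52942743  0.56021363 -2.7864028 ] [ 0.28646    -0.04305345 -0.007052  ]
```

View pics/z11.png

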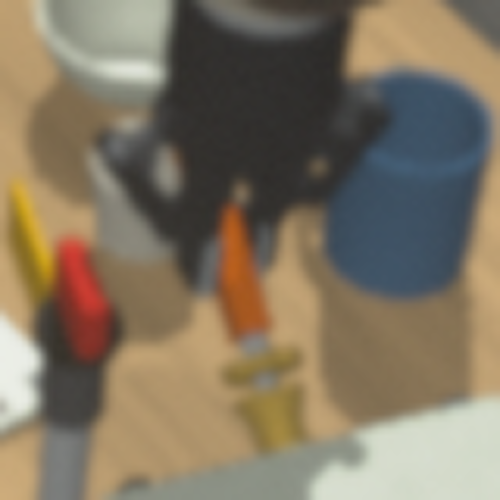

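send_rows(moves=[[-0.4,-1.7,-1,0],[-0.8,-3.4,-2,0],[-0.8,-3.4,-2,0]])

```text
t: 18.3
ee_pos: [631.4, -133.3, 211.7]
orientation: [0.704, -0.701, 0.083, -0.079]
wrist_force: [-1.2, 0.5, -2.0]
opening: 15.8
```

send_rows(moves=[[-0.4,-1.7,-1,0],[-0.4,-1.7,-1,0]])

```text
t: 18.5
ee_pos: [631.0, -135.2, 210.5]
orientation: [0.704, -0.701, 0.083, -0.079]
wrist_force: [1.2, -0.7, -3.0]
opening: 15.5
```

send_rows(moves=[[-0.4,-1.7,-1,0],[-0.4,-1.7,-1,0]])

```text
t: 18.7
ee_pos: [630.8, -136.1, 210.2]
orientation: [0.704, -0.701, 0.082, -0.079]
wrist_force: [1.1, 7.5, 3.3]
opening: 15.7
```

send_rows(moves=[[-0.4,-1.7,-1,0],[-0.4,-1.7,-1,0]])

```text
t: 18.9
ee_pos: [630.7, -136.4, 210.3]
orientation: [0.705, -0.7, 0.082, -0.08]
wrist_force: [0.3, 12.5, 6.4]
opening: 15.5
```

Run:
```python
from h import *
snap('side','d12');snap('scene','s12');s=env.sense(); print(s['ee_pos'],s['wrist_force'],s['torque'])
b=cv2.imread('pics/d12.png')[190:250,295:355];a=cv2.imread('pics/s12.png')[150:200,180:230]
cv2.imwrite('pics/z12.png',np.hstack([cv2.resize(x,(400,400),interpolation=cv2.INTER_CUBIC) for x in (a,b)]))
```

```text
[ 630.68881093 -136.29998422  210.21526483] [ 0.33217716 11.70819325  6.97900055] [ 2.12482105 -0.00830132 -0.04508444]
```

View pics/z12.png

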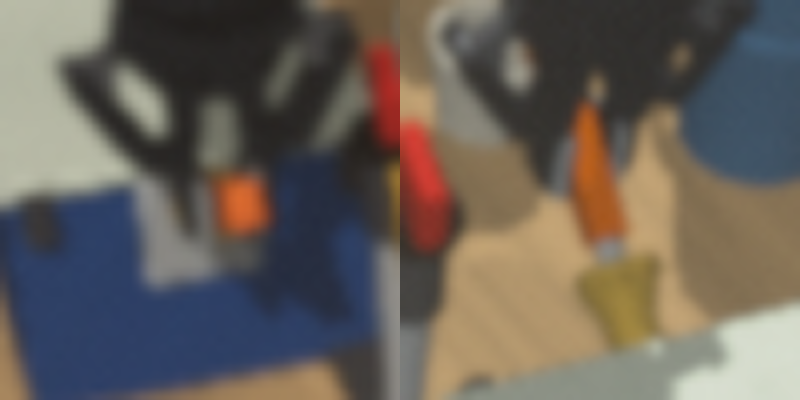

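send_rows(moves=[[1,4.2,2.5,0],[3,12.7,7.5,0],[6,25.4,15,0],[9,38,22.5,0],[12,50.8,30,0],[15,63.5,37.5,0],[18,76,45,0],[18,76,45,0]])

```text
t: 19.8
ee_pos: [649.3, -58.5, 256.5]
orientation: [0.705, -0.7, 0.081, -0.08]
wrist_force: [-0.8, 0.1, -1.0]
opening: 15.6
```

send_rows(moves=[[3,12.7,7.5,0],[6,25.4,15,0],[9,38,22.5,0],[12,50.8,30,0],[15,63,50,0],[15,63,80,0]])

```text
t: 20.4
ee_pos: [664.3, 6.6, 336.1]
orientation: [0.705, -0.7, 0.081, -0.078]
wrist_force: [0.6, -0.1, -1.3]
opening: 15.9
```

Run:
```python
from h import *
np.set_printoptions(precision=1,suppress=True)
snap('side','d13');snap('wrist','w13');s=env.sense(); print(s['ee_pos'],s['wrist_force'],s['torque'],s['t'])
b=cv2.imread('pics/d13.png')[130:250,270:390]
cv2.imwrite('pics/z13.png',cv2.resize(b,(500,500),interpolation=cv2.INTER_CUBIC))
w,p=load('w13')
```

```text
[665.2   5.6 340.9] [ 0.7 -0.2 -1.5] [ 0.  -0.1 -0. ] 20.5
```

View pics/z13.png

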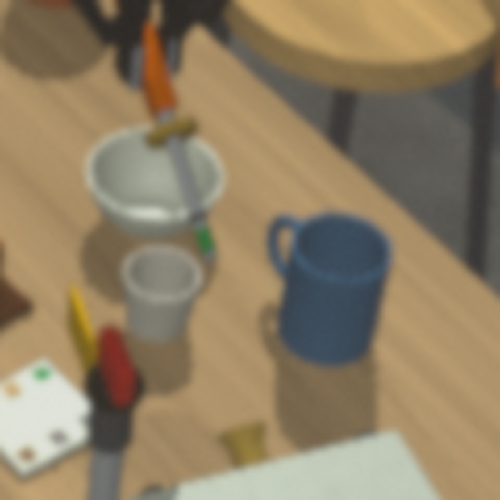

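View pics/w13.png

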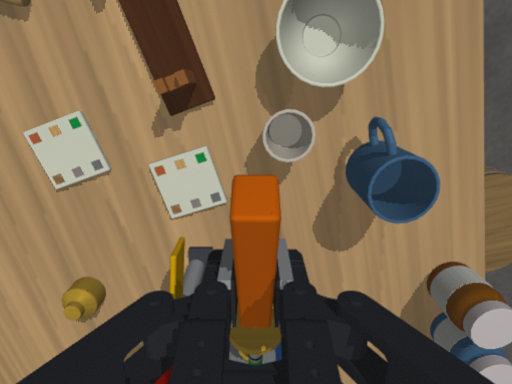

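send_rows(moves=[[-16,42,0,0.08],[-32,84,0,0.16],[-48,126,0,0.24],[-64,168,-20,0.32],[-77,200,-50,0.357],[-78,204,-85,0.357],[-78,204,-110,0.357],[-78,204,-110,0.357]])

```text
t: 21.3
ee_pos: [585.9, 210.0, 227.6]
orientation: [0.708, -0.703, -0.046, 0.047]
wrist_force: [-0.3, -0.4, -1.0]
opening: 15.3
```

Run:
```python
from h import *
np.set_printoptions(precision=4,suppress=True)
snap('side','d14');snap('wrist','w14');snap('scene','s14');s=env.sense(); print(s['ee_pos'],s['orientation'],s['wrist_force'],s['t'])
q=s['orientation'];print(np.arctan2(2*(q[1]*q[2]+q[0]*q[3]),1-2*(q[2]**2+q[3]**2)))
a=cv2.imread('pics/s14.png')[160:290,210:340];b=cv2.imread('pics/d14.png')[110:230,200:320]
cv2.imwrite('pics/z14.png',np.hstack([cv2.resize(x,(400,400),interpolation=cv2.INTER_CUBIC) for x in(a,b)]))
```

```text
[587.7507 209.6405 232.1565] [ 0.7086 -0.7026 -0.0479  0.0445] [ 1.0659  0.8326 -0.1266] 21.45
0.13064963104050833
```

View pics/z14.png

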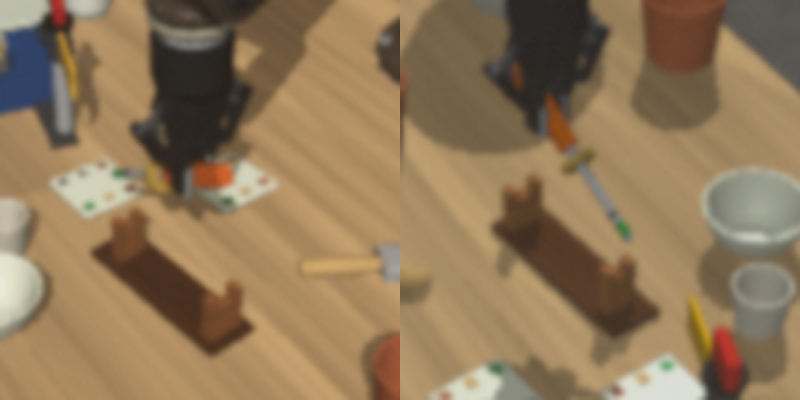

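View pics/w14.png

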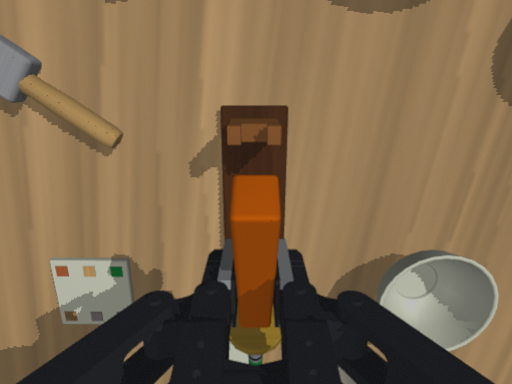

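send_rows(moves=[[0,0,-20,0],[0,0,-40,0],[0,0,-52,0],[0,0,-60,0],[0,0,-66,0],[0,0,-72,0],[0,0,-78,0],[0,0,-78,0]])

```text
t: 22.25
ee_pos: [587.7, 209.5, 153.6]
orientation: [0.708, -0.703, -0.048, 0.045]
wrist_force: [-0.8, -1.8, -0.6]
opening: 16.1
```

send_rows(moves=[[0,0,-5,0],[0,0,-10,0],[0,0,-15,0],[0,0,-20,0],[0,0,-25,0],[0,0,-25,0]])

```text
t: 22.85
ee_pos: [587.6, 209.4, 127.8]
orientation: [0.708, -0.703, -0.048, 0.045]
wrist_force: [-0.6, -0.1, -0.1]
opening: 15.6
```

send_rows(moves=[[0,0,-4,0],[0,0,-8,0],[0,0,-11,0],[0,0,-13,0],[0,0,-13,0]])

```text
t: 23.35
ee_pos: [587.7, 209.4, 114.6]
orientation: [0.708, -0.703, -0.048, 0.045]
wrist_force: [-0.3, 1.0, 0.4]
opening: 15.7
```

Run:
```python
from h import *
np.set_printoptions(precision=2,suppress=True)
snap('side','d15');snap('scene','s15');s=env.sense(); print(s['ee_pos'],s['wrist_force'],s['torque'])
a=cv2.imread('pics/s15.png')[180:290,210:320];b=cv2.imread('pics/d15.png')[130:240,200:310]
cv2.imwrite('pics/z15.png',np.hstack([cv2.resize(x,(400,400),interpolation=cv2.INTER_CUBIC) for x in(a,b)]))
```

```text
[587.68 209.35 114.78] [-0.28  0.65  0.17] [ 0.05  0.04 -0.01]
```

View pics/z15.png

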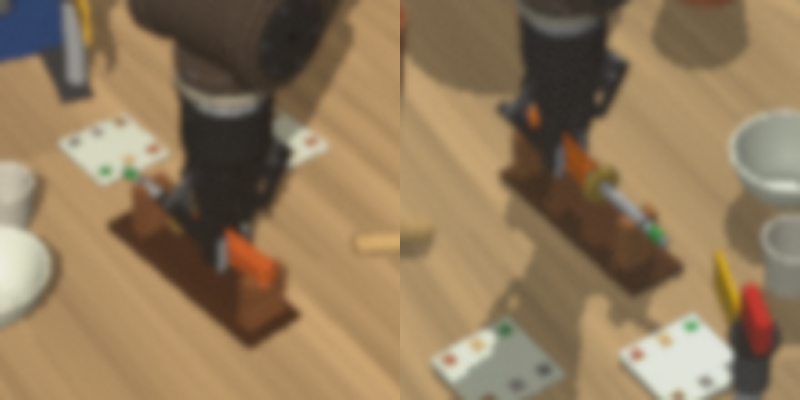

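send_rows(moves=[[0,0,-2,0],[0,0,-3,0],[0,0,-3,0]])

```text
t: 23.75
ee_pos: [587.7, 209.4, 111.7]
orientation: [0.708, -0.703, -0.048, 0.045]
wrist_force: [-1.3, 0.6, 1.6]
opening: 15.9
```

send_rows(moves=[[0,0,-1,0],[0,0,-2,0],[0,0,-2,0]])

```text
t: 24.05
ee_pos: [587.7, 209.4, 109.6]
orientation: [0.708, -0.703, -0.048, 0.045]
wrist_force: [0.1, 1.9, 1.6]
opening: 16.0
```

send_rows(moves=[[0,0,-1,0],[0,0,-2,0],[0,0,-2,0]])

```text
t: 24.35
ee_pos: [587.7, 209.4, 109.3]
orientation: [0.708, -0.703, -0.048, 0.045]
wrist_force: [-6.2, -1.0, 19.8]
opening: 15.6
```

Run:
```python
from h import *
np.set_printoptions(precision=2,suppress=True)
snap('side','d16');snap('scene','s16');s=env.sense(); print(s['ee_pos'],s['wrist_force'],s['torque'])
X,e,a,b=tilt('s16','d16',(238,220,256,235),(262,185,280,202));print(X,e,a,b)
a=cv2.imread('pics/s16.png')[190:280,220:310];b=cv2.imread('pics/d16.png')[140:230,210:300]
cv2.imwrite('pics/z16.png',np.hstack([cv2.resize(x,(400,400),interpolation=cv2.INTER_CUBIC) for x in(a,b)]))
```

```text
[587.72 209.42 109.35] [-5.52 -0.6  19.14] [-0.29  1.    0.01]
[604.01  80.01  54.14] [np.float64(0.609889900471958), np.float64(0.6098899004718538)] [245.67 227.33] [269.83 193.83]
```

View pics/z16.png

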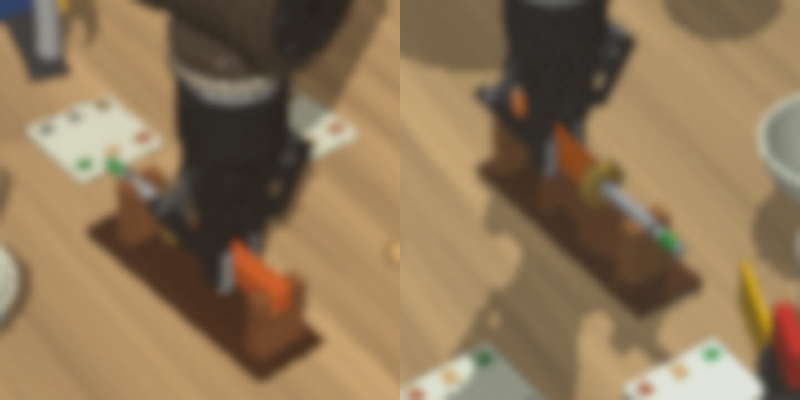

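send_rows(moves=[[0,0,3,0],[0,0,3,0],[0,0,10,0],[0,0,35,0],[0,0,70,0],[0,0,100,0],[0,0,110,0],[0,0,110,0]], newtons=40)

```text
t: 25.25
ee_pos: [588.0, 209.4, 220.4]
orientation: [0.709, -0.703, -0.049, 0.044]
wrist_force: [-0.4, 0.5, -1.4]
opening: 15.2
```

send_rows(moves=[[-30,-2,0,-0.06],[-65,-4,0,-0.12],[-100,-6,0,-0.2],[-128,-8,0,-0.26],[-136,-9,-15,-0.26],[-136,-9,-35,-0.26],[-136,-9,-50,-0.26],[-136,-9,-57,-0.26]])

```text
t: 26.05
ee_pos: [451.1, 200.2, 161.0]
orientation: [0.708, -0.703, 0.044, -0.047]
wrist_force: [0.4, 1.0, -1.3]
opening: 15.4
```

send_rows(moves=[[0,0,0,0],[0,0,0,0],[0,0,0,0]])

```text
t: 26.35
ee_pos: [451.2, 200.2, 161.3]
orientation: [0.708, -0.703, 0.044, -0.047]
wrist_force: [0.2, 0.2, -1.4]
opening: 15.2
```

Run:
```python
from h import *
np.set_printoptions(precision=4,suppress=True)
snap('side','d17');snap('scene','s17');snap('wrist','w17');s=env.sense(); print(s['ee_pos'],s['orientation'],s['wrist_force'],s['torque'],s['t'],s['opening'])
a=cv2.imread('pics/s17.png')[160:290,220:350];b=cv2.imread('pics/d17.png')[120:250,170:300]
cv2.imwrite('pics/z17.png',np.hstack([cv2.resize(x,(400,400),interpolation=cv2.INTER_CUBIC) for x in(a,b)]))
```

```text
[451.2066 200.2081 161.4504] [ 0.7079 -0.7034  0.0437 -0.0473] [-0.7529 -0.7691 -1.5717] [ 0.0022  0.0412 -0.0313] 26.5 15.530250442091846
```

View pics/z17.png

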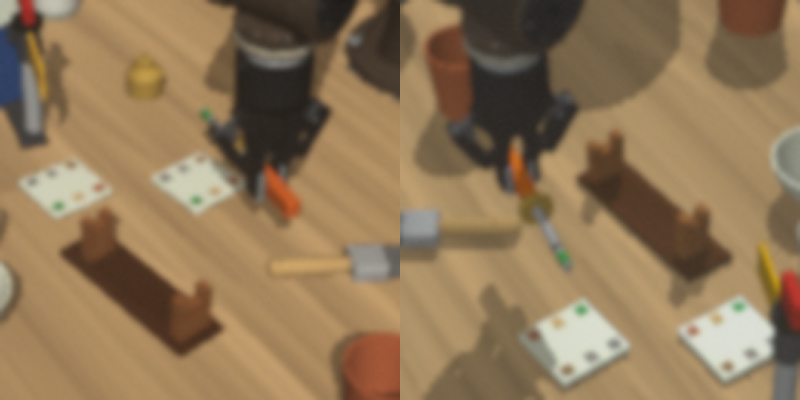

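Now I'll measure the tip and tile from both views.

Run:
```python
from h import *
np.set_printoptions(precision=1,suppress=True)
X,e,a,b=tilt('s17','d17',(280,190,295,205),(215,195,230,212));print('green',X,e,a,b)
s,ps=load('s17');d,pd=load('d17');s0,_=load('scene0');d0,_=load('side0')
ts=blob(s0,(0,0,130),(180,75,255),(268,205,302,232));td=blob(d0,(0,0,130),(180,75,255),(205,213,247,247))
print(ts,td)
for c,p in((ts,ps),(td,pd)): print('tile',plane(p,*c[0],8),plane(p,*c[1][0],8))
f=400/130
# handle rear end / tip by eye
S=lambda u,v:(220+u/f,160+v/f);D=lambda u,v:(170+(u-400)/f,120+v/f)
print('tip',tri((ps,*S(204,112)),(pd,*D(568,266))),'collar',tri((ps,*S(240,145)),(pd,*D(536,207))))
for z in (50,55): print()
q=env.sense()['orientation'];print(np.arctan2(2*(q[1]*q[2]+q[0]*q[3]),1-2*(q[2]**2+q[3]**2))-np.pi/2)
g=np.array([451.2,200.2,161.4-54.3]);v=X-g;print(v,np.degrees(np.arcsin(v[2]/132)),np.arctan2(v[1],v[0]),'tip est',X+v/np.linalg.norm(v)*13)
```

```text
green [434.5  71.9 107.8] [np.float64(0.1444425758038022), np.float64(0.14444257580380845)] [287. 197.] [222.5 203. ]
(array([283.8, 218.9]), ((284.1123962402344, 218.70872497558594), (18.1512508392334, 25.940032958984375), 61.69924545288086), array([269, 210,  31,  20, 349], dtype=int32)) (array([226.4, 230.4]), ((226.2675018310547, 230.49044799804688), (23.144519805908203, 30.806154251098633), 61.38954162597656), array([208, 217,  37,  28, 599], dtype=int32))
tile [438.3  61.2   8. ] [436.4  60.9   8. ]
tile [432.9  52.4   8. ] [432.4  52.4   8. ]
tip (array([433.1,  61.6, 103.6]), [np.float64(2.2384669809946347), np.float64(2.2384669809946205)]) collar (array([441.9, 141.7, 110.2]), [np.float64(1.6581632755254943), np.float64(1.6581632755254918)])


-1.699505072622469
[ -16.7 -128.3    0.7] 0.3033411101122043 -1.6999335789525423 tip est [432.9  59.  107.9]
```

View pics/w17.png

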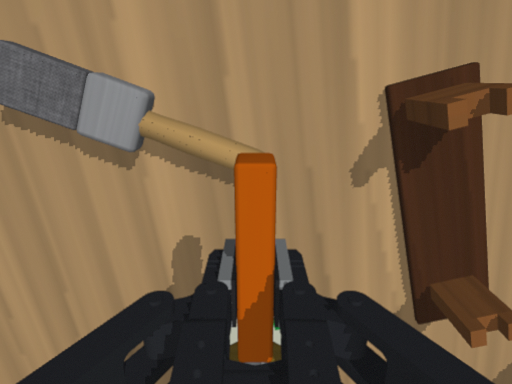

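send_rows(moves=[[0.5,-2,0,0],[0.5,-2,0,0],[0.5,-2,0,0],[0.5,-2,0,0]])

```text
t: 26.9
ee_pos: [451.7, 198.2, 161.5]
orientation: [0.708, -0.703, 0.044, -0.047]
wrist_force: [0.4, 0.1, -1.6]
opening: 15.5
```

Run:
```python
from h import *
np.set_printoptions(precision=3,suppress=True)
snap('side','d18');snap('scene','s18');s=env.sense();print(s['ee_pos'],s['qvel'],s['wrist_force'],s['t'])
X,e,a,b=tilt('s18','d18',(278,188,297,207),(213,193,232,214));print('green',X,e)
cv2.imwrite('pics/z18.png',cv2.resize(cv2.imread('pics/d18.png'),(640,480)))
```

```text
[451.694 198.218 161.45 ] [ 0.     0.002  0.001 -0.001  0.001 -0.   ] [-0.183  0.533 -1.316] 27.0
green [434.288  67.302 109.335] [np.float64(1.1710536092639239), np.float64(1.1710536092639006)]
```

View pics/z18.png

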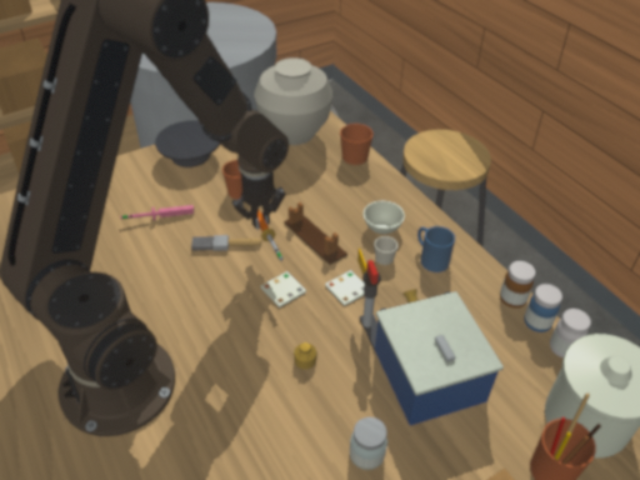

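The side view shows the rod held above the tile nearest the base, the keeper still open, and the bystanders where they were. I'm handing in.

```bash
python3 -c "
from workcell import env
print(env.hand_in())"
```

```text
the job is handed in; nothing more can be done
None
```

The job is handed in at 27.0 s of the 69 s allowed; `hand_in` gives no verdict, so what follows is from my own checks.

**What I did**
- **Knob:** I gripped it and turned it counter-clockwise by about 1.27 rad. The keeper started near 0.2 rad and stands at about 1.47 rad, so the way in is clear.
- **Tilting the rod:** The arm's moves cannot tilt the tool. I took the rod from the rack and pressed its handle end gently on the box lid's edge with about 5 N. That turned it in the grip to about 29° nose-down.
- **Tube:** I slid the rod in with almost no force until the collar stopped at the mouth. It pushed back with about 14 N along the bore, and the pictures showed the collar seated. Then I drew the rod straight out.
- **Levelling:** I lowered the rod into its rack, still gripped, to make it level again, which pressed about 20 N on the saddles. I then carried it to the tile nearest the base.

**Last checks**
- **Tip:** It is at about (433, 57, 108) mm and the tile centre at about (433, 57) mm. That is about 100 mm above the tile's top face.
- **Rod:** It is level to about 0.3°, the joints are still and nothing touches it.
- **Bystanders:** They look unmoved in the side picture.

**Disagreements**
- The mouth worked out from the knob's position was about 5 mm off in y from what the cameras showed. I used the cameras.
- The tile centre differs by up to about 9 mm between the scene and side views. I used the closer wrist view, which lies between them.
- The last reading of the green band was about 2 to 3 mm off the one just before it.

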